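# Stack loaded component trays on the nest and close with the cover

## Task

Make up the tray stack for the placement machine, which empties it from the top and places the smallest parts first: on the nest, one at a time, put the tray with the two large modules, on it the full tray with six, on that the tray with the many small parts, and close the stack with the cover. Match the cut corners so that each one drops fully home over the one below, keep the trays level and set each down without dropping it. Leave the emptied tray, the solder reel and the tape roll where they are.

Things in the scene. Friction and masses are not known exactly. Their poses are not given: they have to be found in the camera images.
- nest: Tray nest, fixed: grey metal plate 124 x 100 x 8 mm (x, y, z) with a black block 4 mm high in its middle, shaped like the top block of a tray, its cut corner at +x +y. Origin: centre of the plate's underside, z up. A tray is home when its skirt rests on the plate: origin 8 mm above this one, axes parallel, cut corner over cut corner.
- tray_two: Black tray, two pockets, each with a large metal-canned module. Outline 80 x 54 mm (x, y), the +x +y corner cut off at 45 degrees (14 mm legs). Origin: centre of the underside, z up. Grip across the 54 mm, on upright sides 0 to 12 mm high. Ledge all round at 12 mm; inside it the top block rises to 16 mm, tapering from 72.6 x 46.6 to 70 x 44 mm, same corner cut. 48 to 78 g.
- tray_six: Black tray, six pockets (3 x 2), each with a metal-canned module; body as tray_two. All trays: the underside is hollow, 5 mm deep, in a skirt 2.5 mm wide. It drops over the block below with 1.2 mm play a side (2.5 mm at the block's top), only if the cut corners match; home, the skirt rests on the ledge and the upper origin is 12 mm above the lower.
- tray_many: Black tray, 24 small pockets (6 x 4), each with a small metal-canned part of about 5 mm. Same body, axes, heights and skirt as tray_two and tray_six.
- cover: Black cover, all-black flat top without pockets but with a thin raised panel 46 x 28 mm in the middle; outline, cut corner at +x +y, axes, origin under the centre and hollow skirt as the trays; 10 mm high (10.7 at the panel). Grip across the 54 mm, on upright sides 0 to 9 mm high. Home on a tray its origin is 12 mm above the tray's.
- tray_empty: Emptied black tray, six pockets (3 x 2) with nothing on their dull grey floors; body as tray_two. Not part of the job: stays where it lies.
- spool: Reel of solder wire with blue flanges, standing on a flange, 50 mm across, 40 mm high. Its centre is at x = -8, y = +4 mm from this origin (underside, z up). Stays where it is.
- tape: Roll of amber tape lying flat, 56 mm across, 12 mm high. Origin under its centre. Stays where it is.

How it is judged:
By the outcome, as a careful person would: the job done as asked, in the order asked, and still so for the second after the job is handed in, with the robot touching nothing.
It also fails if it takes over 120 s, if anything falls off the work surface, if the arm or the gripper's body presses on something with over 40 N, if the wrist force passes 120 N, or if a joint passes its speed limit or range.

## Robot

A 6-joint arm with a two-finger parallel gripper is mounted at the origin on a cart in front of the work surface, level with it; the furniture and walls round the work are solid. World frame = base frame: x ahead of the robot, y to its left, z up, the work surface at z = 0. Lengths are in m, angles in rad, forces in N, time in s.
With the tool pointing down it reaches from about 0.275 to 0.85 m from the base axis. Payload 5.2 kg.
Tool frame: the origin (TCP) lies on the centre line of the jaws, within the pads' length; the fingertips stand 19 mm ahead of it and the grasp point (between the pads) is the TCP (r.tcp_to_tips is the distance from the TCP to the fingertips, in m); z points along the fingers, y is the line along which they close (so a half turn about z gives the same grasp; the last joint's range is limited). The gripper opens to 85 mm and grips with 20 to 120 N. Pads are 22 mm wide; open, the fingers measure 114 mm over their backs; the gripper's body (76 mm by 85 mm) begins 54 mm behind the grasp point. The pads swing forward as they close: fully open they stand 13 mm farther back than shut.
Start: joints at [-1.547, 0.259, 1.535, -0, 1.348, -0.203], TCP at [0.124, -0.536, 0.25] pointing down, gripper open.
Joint ranges: [-3.14, 3.14], [-0.91, 2.08], [0.19, 2.58], [-1.22, 4.36], [0.22, 2.71], [-3.12, 3.12]. Speed limits (rad/s): [2.57, 2.57, 3.14, 3.14, 3.14, 3.14].

## Interface

Orientations are given as a rotation vector (axis times angle).
In Python, from workcell import r gives the robot as it stands.
- The arm moves only by the shell command python3 -m inch 'ROWS'. ROWS is JSON, a list that holds one entry, the list of rows, each a list of 5 numbers: the closure, from -1 (fully open) to 1 (shut), then the shift along the tool's x, y, z in m, then the turn about the tool's z in rad. A call has 1 to 20 rows; each row shifts and turns the commanded pose from where the row before left it, along the tool's axes as they then stand; what a row does not reach is not made up. A row lasts 1/10 s, in which the tool goes at most 50 mm and 8.59 degrees, less where a joint would pass 70% of its speed; a pose out of reach is approached as far as the arm can. A call with a gripper value outside its range is refused whole. The fingers move at their own pace and stop on an object; the grip force is fixed at half the most. Time passes only in rows, so rows that do not move let the fingers close. It gives the time, the measured TCP pose, the force, the opening and the grip force at its end, in the units of the state.
- r.state(): the state, without advancing time (a new reading comes with each control period).
- r.get_image(name): name is "side" or "top" or "wrist"; returns the picture (480x640x3 uint8, red, green, blue); there is no depth.
- r.camera_params(name): a dict with "camera_matrix" (3x3 intrinsics, pixels), "extrinsics" (4x4, takes a point from world to camera coordinates). Camera axes: x right, y down, z forward; pixel columns grow to the right and rows downward; lengths in m; the calibration is good to about 2 mm. The wrist camera is an equidistant fisheye: a pixel r from the principal point sees the ray r / f radians off the axis. A picture is of the moment at which its call begins: read the wrist's pose just before it. camera_params takes no time and is no camera call; for the wrist camera it gives the pose at the moment of the call.
- r.finish_job(): hands the job in; it is judged then, once.
The state is a dict: "t": time; "joint_positions": joint angles; "qd": joint speeds; "joint_efforts": joint torques, N m; "eef_pos": TCP position; "eef_rot": TCP orientation; "ft_force": force on the tool from outside, world axes, zero at the start; "ft_torque": the same for the moment, N m; "opening": finger opening in m; "grasp_force": force on a finger pad.
Only numpy, scipy, OpenCV 4.12 (cv2) and the standard library are available. Lean on these libraries where they do the work, as an engineer would, in place of code of your own. Each camera call takes 0.05 s, during which the arm holds its last target. There are 200 camera calls.

## Working session

There is one attempt and no reset: what is moved stays moved. The work goes in short steps, Python scripts to look and compute and a shell command to move; the robot and the scene stay as the last step left them, time stands still between calls to the robot, and variables do not carry over. Pictures are saved under pics/ and viewed, at most 16 in all, crops included, and the job is handed in when it is done.

```bash
ls; mkdir -p pics
python3 - <<'E'
from workcell import r
import cv2,numpy as np
for n in("top","side","wrist"):
    cv2.imwrite(f"pics/{n}0.png",r.get_image(n)[:,:,::-1])
    p=r.camera_params(n);print(n,np.round(p["camera_matrix"],1).tolist(),np.round(p["extrinsics"],4).tolist())
print(r.state())
E
```

```text
pics
top [[463.2, 0.0, 322.7], [0.0, 463.2, 230.8], [0.0, 0.0, 1.0]] [[0.1244, -0.9922, 0.0044, -0.0504], [-0.9658, -0.1221, -0.2288, 0.531], [0.2276, 0.0242, -0.9735, 0.9514], [0.0, 0.0, 0.0, 1.0]]
side [[567.2, 0.0, 312.0], [0.0, 567.2, 244.9], [0.0, 0.0, 1.0]] [[-0.813, -0.5822, 0.0052, 0.4335], [-0.2534, 0.3458, -0.9034, 0.1782], [0.5242, -0.7358, -0.4287, 0.9358], [0.0, 0.0, 0.0, 1.0]]
wrist [[371.6, 0.0, 313.1], [0.0, 371.6, 236.4], [0.0, 0.0, 1.0]] [[0.2245, -0.9745, -0.0009, -0.5487], [-0.9259, -0.2136, 0.3117, -0.0405], [-0.3039, -0.0691, -0.9502, 0.3805], [0.0, 0.0, 0.0, 1.0]]
{'t': 0.15, 'joint_positions': array([-1.54680167e+00,  2.59236886e-01,  1.53578795e+00, -2.57303606e-07,
        1.34802342e+00, -2.02811177e-01]), 'qd': array([-3.41672936e-04, -1.06295393e-03, -3.64403448e-03, -2.40228780e-05,
        1.87460481e-03,  7.58134250e-04]), 'joint_efforts': array([ 1.76860547e-03, -4.46388960e+01, -2.90819371e+01, -2.51403999e-04,
        8.21402064e-03,  3.78210052e-05]), 'eef_pos': array([ 0.1236844 , -0.53554074,  0.24965022]), 'eef_rot': array([-3.11997300e+00, -3.55338681e-01, -2.03668314e-04]), 'ft_force': array([ 0.32845326, -0.48503144,  0.03872709]), 'ft_torque': array([ 0.00064534,  0.05398443, -0.00284777]), 'grasp_force': 0.0, 'opening': 0.08534888841630578}
```

View pics/top0.png

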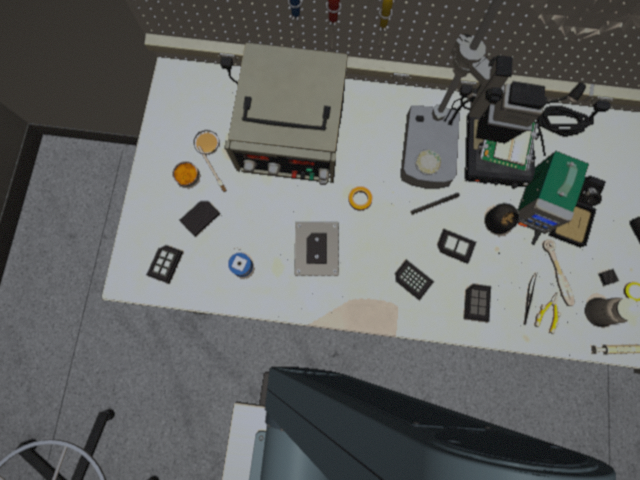

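View pics/side0.png

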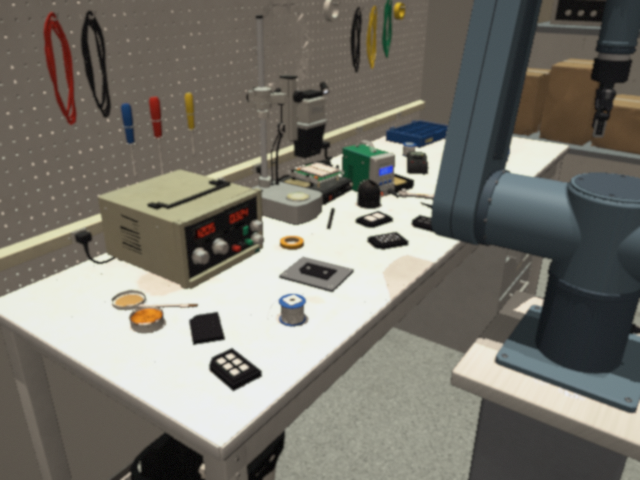

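View pics/wrist0.png

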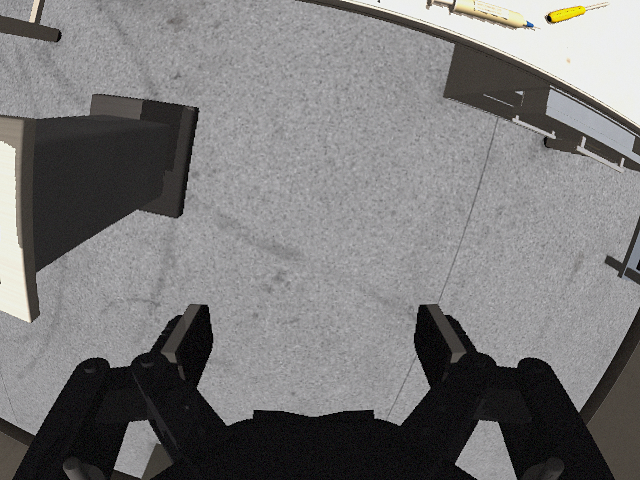

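The top view shows the nest at (317,248), tray_two at (456,246), tray_many at (414,280), the empty tray at (478,302), tray_six at (164,264), the cover at (200,217), the spool at (240,264) and the tape at (360,198). The side view agrees. The wrist camera sees only floor.

```bash
cat > h.py <<'E'
import numpy as np,cv2
from workcell import r
from scipy.spatial.transform import Rotation as R
def rays(name,px,P=None):
    P=P or r.camera_params(name);K=np.array(P["camera_matrix"]);E=np.array(P["extrinsics"])
    q=(np.atleast_2d(px).astype(float)-K[:2,2])/K[0,0]
    if name=="wrist":
        a=np.linalg.norm(q,axis=1,keepdims=True)+1e-12; d=np.hstack([q/a*np.sin(a),np.cos(a)])
    else: d=np.hstack([q,np.ones((len(q),1))])
    return -E[:3,:3].T@E[:3,3], d@E[:3,:3]
def plane(name,px,z,P=None):
    c,d=rays(name,px,P); return c+d*((z-c[2])/d[:,2:3])
def proj(name,X,P=None):
    P=P or r.camera_params(name);K=np.array(P["camera_matrix"]);E=np.array(P["extrinsics"])
    p=np.atleast_2d(X)@E[:3,:3].T+E[:3,3]
    if name=="wrist":
        n=np.linalg.norm(p[:,:2],axis=1,keepdims=True)+1e-12; q=p[:,:2]/n*np.arctan2(n,p[:,2:3])
    else: q=p[:,:2]/p[:,2:3]
    return q*K[0,0]+K[:2,2]
def tri(obs): # [(c,d)] single rays -> point
    A=0;b=0
    for c,d in obs:
        d=d/np.linalg.norm(d);M=np.eye(3)-np.outer(d,d);A=A+M;b=b+M@c
    return np.linalg.solve(A,b)
def tool():
    s=r.state();M=R.from_rotvec(s["eef_rot"]).as_matrix()
    return s["eef_pos"],M
E
python3 - <<'E'
from h import *
T=cv2.imread("pics/top0.png")
c=np.hstack([cv2.resize(T[180:300,140:290],None,fx=3,fy=3,interpolation=2),cv2.resize(T[190:310,290:300+90],None,fx=3,fy=3,interpolation=2)])
d=cv2.resize(T[220:330,385:505],None,fx=4,fy=4,interpolation=2)
cv2.imwrite("pics/c1.png",c);cv2.imwrite("pics/c2.png",d)
for n,px in dict(nest=(317,248),two=(456,246),many=(414,280),empty=(478,302),six=(164,264),cover=(200,217),spool=(240,264),tape=(360,198)).items():
    print(n,plane("top",px,0.016).round(3)[0])
p,M=tool();print(p,M.round(3).tolist())
c,_=rays("wrist",[0,0]);print("cam in tool",M.T@(c-p), "axis in tool",M.T@np.array(r.camera_params("wrist")["extrinsics"])[2,:3])
E
```

```text
nest [0.502 0.025 0.016]
two [ 0.547 -0.288  0.016]
many [ 0.457 -0.199  0.016]
empty [ 0.426 -0.344  0.016]
six [0.423 0.362 0.016]
cover [0.541 0.302 0.016]
spool [0.444 0.192 0.016]
tape [ 0.633 -0.059  0.016]
[ 0.1236844  -0.53554074  0.24965022] [[0.974, 0.225, -0.0], [0.225, -0.974, 0.001], [0.0, -0.001, -1.0]]
cam in tool [ 0.07980202 -0.00072997 -0.12400089] axis in tool [-3.11932126e-01  3.25490502e-04  9.50104333e-01]
```

View pics/c1.png

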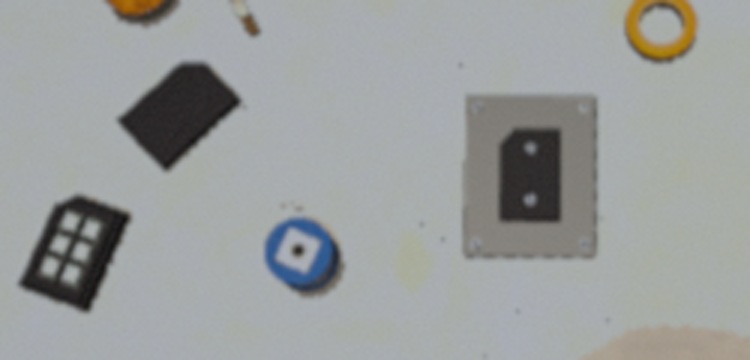

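View pics/c2.png

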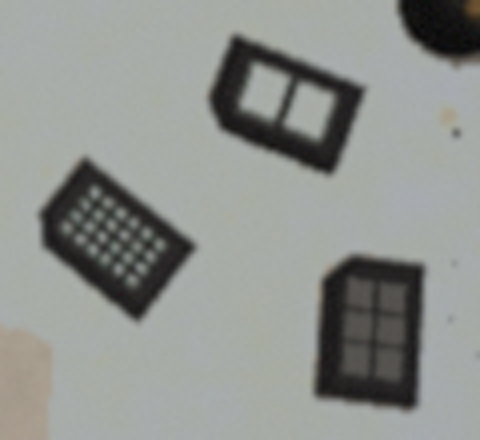

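```bash
cat >> h.py <<'E'
def fit(name,I,seed,z,P=None,thr=75,half=60,dbg=None):
    """black blob at seed px -> contour on plane z -> minAreaRect; returns centre, yaw of +x (cut corner at +x+y), sizes"""
    g=cv2.cvtColor(I,cv2.COLOR_BGR2GRAY) if I.ndim==3 else I
    m=(g<thr).astype(np.uint8); x,y=map(int,seed)
    w=np.zeros_like(m);w[max(0,y-half):y+half,max(0,x-half):x+half]=1;m*=w
    m=cv2.morphologyEx(m,cv2.MORPH_OPEN,np.ones((3,3),np.uint8))
    cs,_=cv2.findContours(m,cv2.RETR_EXTERNAL,cv2.CHAIN_APPROX_NONE)
    c=max(cs,key=lambda k:cv2.contourArea(k)if cv2.pointPolygonTest(cv2.convexHull(k),(x,y),False)>=0 else 0)
    X=plane(name,c[:,0,:],z,P)[:,:2]
    (cx,cy),(w_,h_),a=cv2.minAreaRect((X*1000).astype(np.float32))
    if w_<h_: a+=90;w_,h_=h_,w_
    best=None
    for k in(0,180):
        t=np.radians(a+k);u=np.array([np.cos(t),np.sin(t)]);v=np.array([-u[1],u[0]])
        L=(X*1000-[cx,cy])@np.c_[u,v]; e=np.max(L@np.array([1,1])) # reach toward +x+y corner
        if best is None or e<best[0]: best=(e,(a+k+180)%360-180)
    return np.array([cx,cy])/1000,best[1],(w_,h_),best[0],(w_+h_)/2
E
python3 - <<'E'
from h import *
T=cv2.imread("pics/top0.png")
for n,px,z in [("nest",(317,248),.012),("two",(456,246),.012),("many",(414,280),.012),("six",(164,264),.012),("cover",(200,217),.01),("empty",(478,302),.012)]:
    print(n,[np.round(q,3) for q in fit("top",T,px,z,half=24)])
E
```

```text
nest [array([0.503, 0.027]), np.float64(7.189), array([69.592, 43.512]), np.float64(45.154), np.float64(56.552)]
two [array([ 0.548, -0.287]), np.float64(73.742), array([78.312, 53.842]), np.float64(53.077), np.float64(66.077)]
many [array([ 0.459, -0.196]), np.float64(57.239), array([77.421, 52.724]), np.float64(51.319), np.float64(65.072)]
six [array([0.426, 0.362]), np.float64(-12.898), array([76.695, 55.509]), np.float64(52.477), np.float64(66.102)]
cover [array([0.543, 0.305]), np.float64(-37.395), array([75.953, 54.462]), np.float64(50.173), np.float64(65.207)]
empty [array([ 0.427, -0.343]), np.float64(-0.689), array([78.097, 53.916]), np.float64(51.684), np.float64(66.007)]
```

```bash
python3 -m inch '[[[-1,0.039,-0.0122,0,0],[-1,0.039,-0.0122,0,0],[-1,0.039,-0.0122,0,0],[-1,0.039,-0.0122,0,0],[-1,0.039,-0.0122,0,0],[-1,0.039,-0.0122,0,0],[-1,0.039,-0.0122,0,0],[-1,0.039,-0.0122,0,0],[-1,0.039,-0.0122,0,0],[-1,0.039,-0.0122,0,0],[-1,0.039,-0.0122,0,0],[-1,0.039,-0.0122,0,0],[-1,0,0,0.011,-0.1325],[-1,0,0,0.011,-0.1325],[-1,0,0,0.011,-0.1325],[-1,0,0,0.011,-0.1325],[-1,0,0,0.011,-0.1325],[-1,0,0,0.011,-0.1325],[-1,0,0,0.011,-0.1325],[-1,0,0,0.011,-0.1325]]]'
cat >> h.py <<'E'
def shift(target,yaw,pos=None,M=None):
    """tool-frame xy shift (before turning) and turn to bring TCP over target xy with tool-x yaw (deg)"""
    p,M=tool(); d=M.T@np.array([target[0]-p[0],target[1]-p[1],0]); th=np.degrees(np.arctan2(M[1,0],M[0,0]))
    t=-((yaw-th+90)%180-90); return "tool xy",d[:2].round(4),"turn",round(np.radians(t),4),"z",p[2].round(4),"yaw",round(th,2)
E
python3 - <<'E'
from h import *
I=r.get_image("wrist")[:,:,::-1].copy();P=r.camera_params("wrist")
cv2.imwrite("pics/w1.png",I)
s=proj("wrist",[0.548,-.287,.012],P)[0];print(s,shift([.548,-.287],73.7))
print([np.round(q,4) for q in fit("wrist",I,s,.012,P,half=100)])
E
```

```text
t: 2.15
eef_pos: [0.5466, -0.2879, 0.1614]
eef_rot: [-2.508, -1.891, 0.0]
ft_force: [0.1, -0.4, 0.4]
opening: 0.0854
grasp_force: 0.0
[317.40063026 224.9089108 ] ('tool xy', array([0.0008, 0.0021]), 'turn', np.float64(0.0123), 'z', np.float64(0.1594), 'yaw', np.float64(74.4))
[array([ 0.5477, -0.2857]), np.float64(74.5158), array([80.4972, 53.5222]), np.float64(52.4191), np.float64(67.0097)]
```

View pics/w1.png

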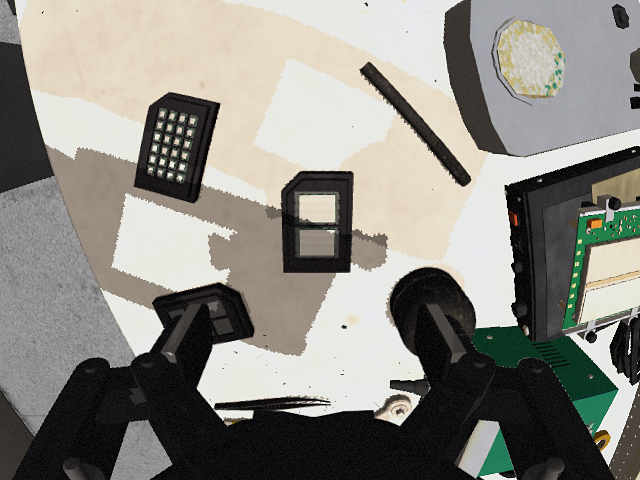

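The wrist view shows tray_two centred at (317,222) with its cut corner at upper left and tray_many at (178,148). The area around tray_two is clear for the grasp.

```bash
python3 -m inch '[[[-1,0.0005,0.001,0.0,0],[-1,0,0.001,0.03,0],[-1,0,0,0.03,0],[-1,0,0,0,0],[-1,0,0,0,0]]]'
python3 - <<'E'
from h import *
print(r.tcp_to_tips)
I=r.get_image("wrist")[:,:,::-1].copy();P=r.camera_params("wrist")
cv2.imwrite("pics/w2.png",I)
s=proj("wrist",[0.548,-.287,.012],P)[0]
f=fit("wrist",I,s,.012,P,half=150)
print([np.round(q,4) for q in f],shift(f[0],f[1]))
# height: module bright centroids in top and wrist
def white(I,s,h,thr):
    g=cv2.cvtColor(I,cv2.COLOR_BGR2GRAY);x,y=map(int,s);b=(g[y-h:y+h,x-h:x+h]<thr).astype(np.uint8)
    cs,_=cv2.findContours(b,cv2.RETR_EXTERNAL,cv2.CHAIN_APPROX_NONE);c=max(cs,key=cv2.contourArea)
    return cv2.minAreaRect(c)[0]+np.array([x-h,y-h])
T=cv2.imread("pics/top0.png")
a=rays("top",white(T,(456,246),24,75)); b=rays("wrist",white(I,s,110,75),P)
X=tri([(a[0],a[1][0]),(b[0],b[1][0])]);print("tri",X.round(4))
E
```

```text
t: 2.7
eef_pos: [0.549, -0.2881, 0.1028]
eef_rot: [-2.515, -1.882, 0.0]
ft_force: [0.5, 0.3, -0.0]
opening: 0.0852
grasp_force: 0.0
0.019
[array([ 0.5497, -0.2881]), np.float64(73.8336), array([81.785 , 54.3949]), np.float64(53.6807), np.float64(68.0899)] ('tool xy', array([ 0.0006, -0.0001]), 'turn', np.float64(-0.0033), 'z', np.float64(0.1038), 'yaw', np.float64(73.65))
tri [ 0.5496 -0.2889  0.0042]
```

```bash
python3 -m inch '[[[-1,0.0005,0,0.025,-0.003],[-1,0,0,0.025,0],[-1,0,0,0.02,0],[-1,0,0,0.0115,0],[-1,0,0,0,0],[-1,0,0,0,0]]]'; python3 -m inch '[[[1,0,0,0,0],[1,0,0,0,0],[1,0,0,0,0],[1,0,0,0,0],[1,0,0,0,0],[1,0,0,0,0],[1,0,0,0,0],[1,0,0,0,0]]]'
```

```text
t: 3.35
eef_pos: [0.5499, -0.2883, 0.0222]
eef_rot: [2.509, 1.887, 0.001]
ft_force: [1.0, -0.0, 0.1]
opening: 0.0855
grasp_force: 0.0
t: 4.15
eef_pos: [0.5498, -0.2882, 0.0226]
eef_rot: [2.509, 1.887, 0.001]
ft_force: [-0.5, 1.2, 6.3]
opening: 0.0516
grasp_force: 62.1
```

```bash
python3 -m inch '[[[1,0,0,-0.01,0],[1,0,0,-0.03,0],[1,0,0,-0.03,0],[1,0,0,-0.03,0],[1,0.034,-0.0268,0,0],[1,0.034,-0.0268,0,0],[1,0.034,-0.0268,0,0],[1,0.034,-0.0268,0,0],[1,0.034,-0.0268,0,0],[1,0,0,0,0],[1,0,0,0,0],[1,0,0,0,0]]]'
python3 - <<'E'
from h import *
I=r.get_image("wrist")[:,:,::-1].copy();P=r.camera_params("wrist")
cv2.imwrite("pics/w3.png",I)
s=proj("wrist",[0.503,.027,.012],P)[0];print(s)
f=fit("wrist",I,s,.011,P,half=90)
print([np.round(q,4) for q in f],shift(f[0],f[1]))
p,M=tool();print(proj("wrist",p+M@[0,0,.012],P),r.state()["opening"])
E
```

```text
t: 5.35
eef_pos: [0.4683, -0.088, 0.1215]
eef_rot: [2.509, 1.887, 0.001]
ft_force: [0.1, 0.4, -0.5]
opening: 0.0512
grasp_force: 62.9
[315.7490242   55.58444705]
[array([0.5033, 0.0265]), np.float64(6.9904), array([71.7024, 46.0141]), np.float64(47.3104), np.float64(58.8582)] ('tool xy', array([0.1199, 0.0017]), 'turn', np.float64(1.1671), 'z', np.float64(0.1213), 'yaw', np.float64(73.86))
[[314.60603198 317.16899726]] 0.05135102850034881
```

View pics/w3.png

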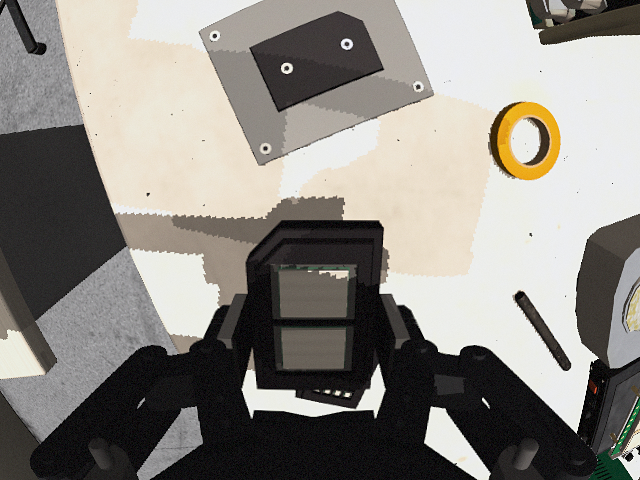

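Tray_two is held with its front edge at row 222, right corner (383,222) and cut corner at left. The nest is ahead with its block at about (318,58), and its four screw heads and cut corner are visible.

Run:
```python
from h import *
P=r.camera_params("wrist");p,M=tool();I=cv2.imread("pics/w3.png")
X=plane("wrist",[(383,222),(283,222),(247,262)],p[2]-.0226+.012,P)
print(((X-p)@M*1000).round(1), "expect x 40,26,40-14..; y 27,-13,-27")
# nest height: plate screw centres, wrist vs top
T=cv2.imread("pics/top0.png")
def screws(img,box):
    g=cv2.cvtColor(img,cv2.COLOR_BGR2GRAY);x0,y0,x1,y1=box
    b=(g[y0:y1,x0:x1]<75).astype(np.uint8);cs,_=cv2.findContours(b,cv2.RETR_CCOMP,cv2.CHAIN_APPROX_NONE)
    return [np.round(cv2.moments(k)["m10"]/cv2.moments(k)["m00"]+x0,1).item() for k in cs if cv2.contourArea(k)>4],[np.round(cv2.moments(k)["m01"]/cv2.moments(k)["m00"]+y0,1).item() for k in cs if cv2.contourArea(k)>4]
print(screws(T,(297,224,338,274)),screws(I,(245,8,388,112)))
```

```text
[[ 42.1  26.   10.6]
 [ 42.1 -12.   10.6]
 [ 25.7 -26.7  10.5]] expect x 40,26,40-14..; y 27,-13,-27
([316.7, 316.3, 316.5], [248.2, 256.2, 238.9]) ([286.3, 346.4, 315.4, 286.5, 346.4], [67.7, 43.7, 58.4, 67.7, 43.6])
```

```bash
cat >> h.py <<'E'
def held(I,P,dz=.0106,cols=range(300,376,5),thr=75):
    """front edge of held tray (x in tool mm, edge slope deg) ; dz = TCP height above the top edge"""
    p,M=tool();g=cv2.cvtColor(I,cv2.COLOR_BGR2GRAY);e=[]
    for c in cols:
        k=275
        while g[k,c]>=thr:k-=1
        while g[k,c]<thr:k-=1
        e.append((c,k+.5))
    L=(plane("wrist",e,p[2]-dz,P)-p)@M*1000
    a=np.polyfit(L[:,1],L[:,0],1);return np.median(L[:,0]).round(2),np.degrees(np.arctan(a[0])).round(2),e[0],e[-1]
E
python3 - <<'E'
from h import *
I=cv2.imread("pics/w3.png");P=r.camera_params("wrist");print(held(I,P,cols=range(300,376,5)))
g=cv2.cvtColor(I,cv2.COLOR_BGR2GRAY);print(g[205:262:2,330])
for a,b in[((316.3,256.2),(286.3,67.7)),((316.5,238.9),(346.4,43.7))]:
    u=rays("top",a);v=rays("wrist",b,P);print(tri([(u[0],u[1][0]),(v[0],v[1][0])]).round(4))
E
```

```text
(np.float64(33.5), np.float64(29.31), (300, 266.5), (375, 220.5))
[103 105 106 109 109 102 100 106  17  11  10  12  27  37  35  35  39  18
  12  20  35  30  38  36  31  31  32  31  31]
[0.4837 0.0244 0.0149]
[0.523  0.029  0.0159]
```

```bash
python3 -m inch '[[[1,0.03,0.0006,0,0],[1,0.03,0.0006,0,0],[1,0.03,0.0005,0,0],[1,0.03,0.0005,0,0],[1,0,0,0,0.1459],[1,0,0,0,0.1459],[1,0,0,0,0.1459],[1,0,0,0,0.1459],[1,0,0,0,0.1459],[1,0,0,0,0.1459],[1,0,0,0,0.1459],[1,0,0,0,0.1459],[1,0,0,0.02,0],[1,0,0,0.02,0],[1,0,0,0.02,0],[1,0,0,0.01,0],[1,0,0,0,0],[1,0,0,0,0]]]'
python3 - <<'E'
from h import *
print(shift([.5038,.0266],7.0))
cv2.imwrite("pics/w4.png",r.get_image("wrist")[:,:,::-1])
E
```

```text
t: 7.2
eef_pos: [0.5034, 0.027, 0.0511]
eef_rot: [3.136, 0.191, 0.0]
ft_force: [0.1, 0.3, -0.4]
opening: 0.0514
grasp_force: 62.9
('tool xy', array([0.0004, 0.0005]), 'turn', np.float64(-0.0003), 'z', np.float64(0.0511), 'yaw', np.float64(6.98))
```

View pics/w4.png

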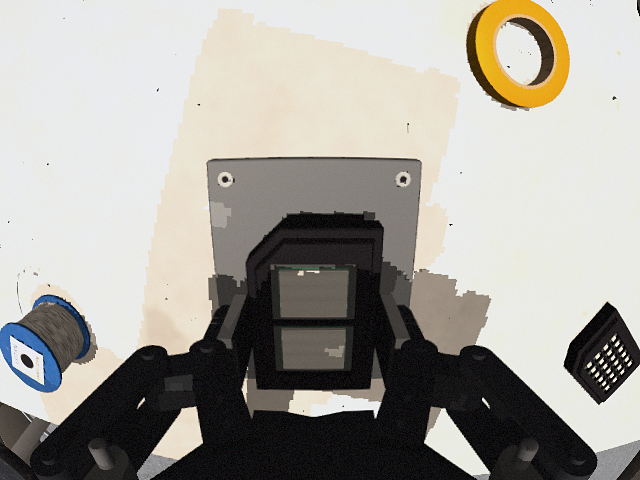

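The tray hangs over the nest plate. The screws at (225,179) and (403,179) are centred about the tool line, column 314, and the cut corners match. Lowering now.

```bash
python3 -m inch '[[[1,0.0004,0.0005,0.005,0],[1,0,0,0.005,0],[1,0,0,0.004,0],[1,0,0,0.003,0],[1,0,0,0.002,0],[1,0,0,0.001,0],[1,0,0,0,0],[1,0,0,0,0]]]'
```

```text
t: 8.05
eef_pos: [0.5033, 0.0271, 0.0309]
eef_rot: [3.136, 0.193, 0.0]
ft_force: [0.1, -0.1, -1.3]
opening: 0.0515
grasp_force: 62.9
```

```bash
python3 -m inch '[[[1,0,0,0.0004,0],[1,0,0,0.0004,0],[1,0,0,0,0],[1,0,0,0,0]]]'
```

```text
t: 8.45
eef_pos: [0.5033, 0.0271, 0.0305]
eef_rot: [3.136, 0.193, 0.001]
ft_force: [-1.6, 1.4, 5.5]
opening: 0.0517
grasp_force: 63.5
```

```bash
python3 -m inch '[[[-1,0,0,0,0],[-1,0,0,0,0],[-1,0,0,0,0],[-1,0,0,0,0],[-1,0,0,0,0],[-1,0,0,-0.01,0],[-1,0,0,-0.03,0],[-1,0,0,-0.03,0],[-1,0,0,-0.03,0],[-1,0,0,0,0],[-1,0,0,0,0]]]'
cat >> h.py <<'E'
def look(fn,seed,z,half=110):
    I=r.get_image("wrist")[:,:,::-1].copy();P=r.camera_params("wrist");cv2.imwrite("pics/"+fn,I)
    s=proj("wrist",[*seed,z],P)[0];f=fit("wrist",I,s,z,P,half=half)
    print(s.round(),[np.round(q,4) for q in f],shift(f[0],f[1]));return I,P,f
E
python3 - <<'E'
from h import *
look("w5.png",[.503,.027],.02)
E
```

```text
t: 9.55
eef_pos: [0.5037, 0.027, 0.1312]
eef_rot: [3.135, 0.192, 0.004]
ft_force: [-0.3, -0.3, -1.2]
opening: 0.0857
grasp_force: 0.0
[314. 240.] [array([0.4957, 0.0269]), np.float64(-82.7919), array([94.8158, 94.6875]), np.float64(73.002), np.float64(94.7516)] ('tool xy', array([-0.0072, -0.0006]), 'turn', np.float64(1.5676), 'z', np.float64(0.1301), 'yaw', np.float64(7.02))
```

View pics/w5.png

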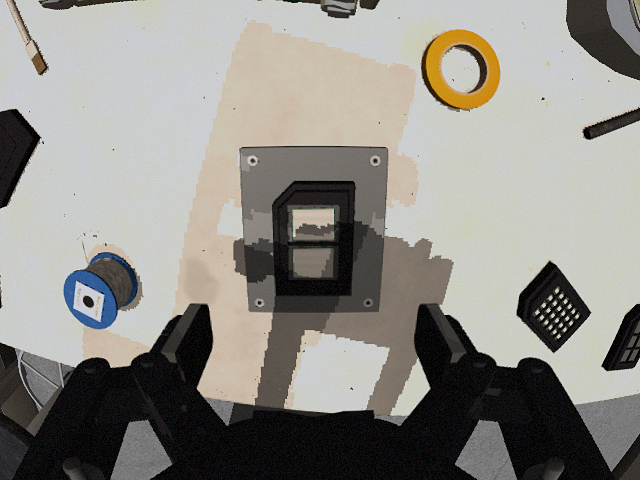

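Tray_two sits square on the plate at about (314,238) with its cut corner over the nest's. The fit caught the shadow, so I'll refit with a tighter threshold, then head for tray_six.

```bash
python3 - <<'E'
from h import *
I=cv2.imread("pics/w5.png");P=r.camera_params("wrist")
for t in(40,50): print([np.round(q,4) for q in fit("wrist",I,(314,238),.02,P,thr=t,half=66)])
E
python3 -m inch '[[[-1,-0.0045,-0.0427,-0.003,0],[-1,-0.0045,-0.0427,-0.003,0],[-1,-0.0045,-0.0427,-0.003,0],[-1,-0.0045,-0.0427,-0.003,0],[-1,-0.0045,-0.0427,-0.003,0],[-1,-0.0045,-0.0427,0,0],[-1,-0.0045,-0.0427,0,0],[-1,-0.0045,-0.0427,0,0],[-1,0,0,0,0.116],[-1,0,0,0,0.116],[-1,0,0,0,0.116],[-1,0,0,0.02,0],[-1,0,0,0.02,0],[-1,0,0,0,0],[-1,0,0,0,0]]]'
python3 - <<'E'
from h import *
look("w6.png",[.426,.362],.012)
E
```

```text
[array([0.5021, 0.0279]), np.float64(7.1033), array([81.6043, 54.2578]), np.float64(53.3771), np.float64(67.9311)]
[array([0.4987, 0.0326]), np.float64(7.1383), array([87.2465, 80.8703]), np.float64(51.1206), np.float64(84.0584)]
t: 11.1
eef_pos: [0.425, 0.3613, 0.104]
eef_rot: [3.12, -0.353, -0.004]
ft_force: [0.8, -0.1, 0.4]
opening: 0.0855
grasp_force: 0.0
[313. 249.] [array([0.4277, 0.365 ]), np.float64(-12.5795), array([82.0342, 54.5515]), np.float64(52.8938), np.float64(68.2928)] ('tool xy', array([ 0.0012, -0.0037]), 'turn', np.float64(-0.0059), 'z', np.float64(0.1049), 'yaw', np.float64(-12.92))
```

View pics/w6.png

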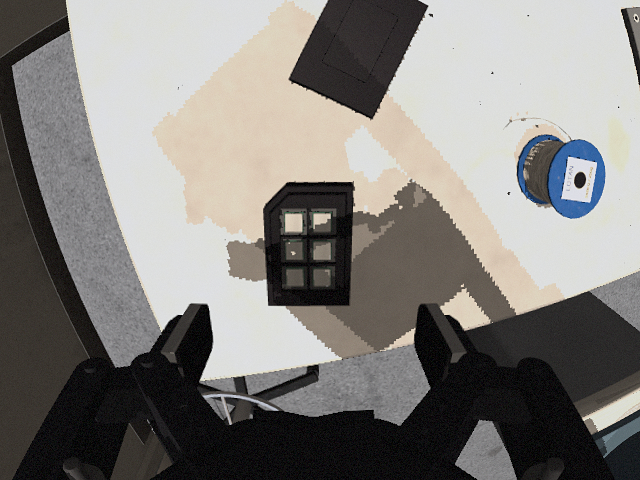

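Tray_six lies at about (310,243), cut corner upper left, filled with metal modules. The cover's near corner at (372,118) is clear of the fingers.

```bash
python3 -m inch '[[[-1,0.0003,-0.0037,0.025,-0.006],[-1,0,0,0.025,0],[-1,0,0,0.02,0],[-1,0,0,0.0125,0],[-1,0,0,0,0],[-1,0,0,0,0],[1,0,0,0,0],[1,0,0,0,0],[1,0,0,0,0],[1,0,0,0,0],[1,0,0,0,0],[1,0,0,0,0],[1,0,0,0,0],[1,0,0,0,0]]]'
python3 -m inch '[[[1,0,0,-0.01,0],[1,0,0,-0.03,0],[1,0,0,-0.03,0],[1,0,0,-0.03,0],[1,0,0,0,0],[1,0,0,0,0]]]'
cat >> h.py <<'E'
def heldx(fn):
    I=r.get_image("wrist")[:,:,::-1].copy();P=r.camera_params("wrist");cv2.imwrite("pics/"+fn,I);p,M=tool()
    g=cv2.cvtColor(I,cv2.COLOR_BGR2GRAY);e=[]
    for c in range(305,371,5):
        k=255
        while k>190 and g[k-8:k,c].max()<60:k-=1
        e.append((c,k-8+.5))
    L=(plane("wrist",e,p[2]-.0226,P)-p)@M*1000
    print("front rows",[q[1] for q in e],"x offset",np.median(L[:,0])-40,"slope deg",np.degrees(np.polyfit(L[:,1],L[:,0],1)[0]))
E
python3 - <<'E'
from h import *
heldx("w7.png")
print(shift([.503,.0272],7.05))
E
```

```text
t: 12.55
eef_pos: [0.4276, 0.3657, 0.0242]
eef_rot: [-3.121, 0.344, -0.003]
ft_force: [-1.0, -1.1, 7.7]
opening: 0.051
grasp_force: 60.9
t: 13.15
eef_pos: [0.4272, 0.3655, 0.1237]
eef_rot: [-3.121, 0.344, -0.003]
ft_force: [-0.5, -0.5, -1.3]
opening: 0.0512
grasp_force: 62.7
front rows [218.5, 218.5, 218.5, 218.5, 218.5, 219.5, 219.5, 218.5, 218.5, 218.5, 219.5, 219.5, 219.5, 219.5] x offset -0.8451821637986967 slope deg -0.8430611730941351
('tool xy', array([0.1483, 0.3131]), 'turn', np.float64(-0.3425), 'z', np.float64(0.1224), 'yaw', np.float64(-12.57))
```

```bash
python3 -m inch '[[[1,0.0186,0.0391,0,0],[1,0.0186,0.0391,0,0],[1,0.0186,0.0391,0,0],[1,0.0186,0.0391,0,0],[1,0.0186,0.0391,0,0],[1,0.0186,0.0391,0,0],[1,0.0187,0.0392,0,0],[1,0.0187,0.0392,0,0],[1,0,0,0,-0.1142],[1,0,0,0,-0.1142],[1,0,0,0,-0.1142],[1,0,0,0.02,0],[1,0,0,0.02,0],[1,0,0,0.02,0],[1,0,0,0,0],[1,0,0,0,0]]]'
python3 - <<'E'
from h import *
heldx("w8.png")
print(shift([.5037,.0273],7.05))
E
```

```text
t: 14.8
eef_pos: [0.5032, 0.0275, 0.0616]
eef_rot: [-3.135, -0.193, 0.005]
ft_force: [1.7, 0.5, -0.1]
opening: 0.0513
grasp_force: 62.8
front rows [202.5, 201.5, 202.5, 202.5, 202.5, 202.5, 202.5, 201.5, 202.5, 202.5, 202.5, 202.5, 202.5, 204.5] x offset 6.05021317562904 slope deg -0.7272740253055587
('tool xy', array([-0.0004,  0.    ]), 'turn', np.float64(0.0002), 'z', np.float64(0.0624), 'yaw', np.float64(7.06))
```

View pics/w8.png

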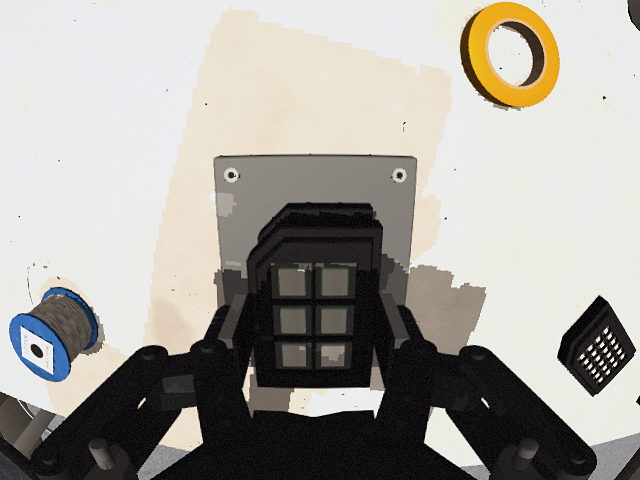

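Tray_six hangs over tray_two, cut corners on the same side, and tray_two's front edge is visible at row 203. Lowering slowly to the seat.

```bash
python3 - <<'E'
from h import *
P=r.camera_params("wrist");p,M=tool()
print(((plane("wrist",[(320,202.5),(376,215),(262,238)],.008,P)-p)@M*1000).round(1), ((plane("wrist",[(231,175),(400,175)],.009,P)-p)@M*1000).round(1))
E
python3 -m inch '[[[1,-0.0002,0,0.005,0],[1,0,0,0.005,0],[1,0,0,0.003,0],[1,0,0,0.002,0],[1,0,0,0.001,0],[1,0,0,0.001,0],[1,0,0,0,0],[1,0,0,0,0]]]'
```

```text
[[ 38.7   2.8  54.4]
 [ 32.4  30.9  54.4]
 [ 20.3 -26.7  54.4]] [[ 53.1 -40.7  53.4]
 [ 53.1  41.9  53.4]]
t: 15.65
eef_pos: [0.504, 0.0273, 0.0456]
eef_rot: [3.136, 0.193, 0.0]
ft_force: [-0.6, 0.8, -0.9]
opening: 0.0513
grasp_force: 62.8
```

```bash
python3 -m inch '[[[1,0,0,0.0006,0],[1,0,0,0.0005,0],[1,0,0,0.0004,0],[1,0,0,0,0],[1,0,0,0,0]]]'
```

```text
t: 16.15
eef_pos: [0.504, 0.0273, 0.0443]
eef_rot: [3.136, 0.193, 0.0]
ft_force: [-1.4, 0.3, 4.0]
opening: 0.0513
grasp_force: 63.4
```

```bash
python3 -m inch '[[[-1,0,0,0,0],[-1,0,0,0,0],[-1,0,0,0,0],[-1,0,0,0,0],[-1,0,0,0,0],[-1,0,0,-0.01,0],[-1,0,0,-0.03,0],[-1,0,0,-0.03,0],[-1,0,0,-0.02,0],[-1,0,0,0,0]]]'
python3 -m inch '[[[-1,-0.012,0.036,0,0],[-1,-0.012,0.036,0,0],[-1,-0.012,0.036,0,0],[-1,-0.012,0.036,0,0],[-1,-0.012,0.036,0,0],[-1,-0.012,0.036,0,0],[-1,0,0,0,-0.1458],[-1,0,0,0,-0.1458],[-1,0,0,0,-0.1458],[-1,0,0,0,-0.1458],[-1,0,0,0,-0.1458],[-1,0,0,0,-0.1458],[-1,0,0,0.015,0],[-1,0,0,0.015,0],[-1,0,0,0,0],[-1,0,0,0,0]]]'
python3 - <<'E'
from h import *
look("w9.png",[.459,-.196],.012)
E
```

```text
t: 17.15
eef_pos: [0.5062, 0.027, 0.1377]
eef_rot: [3.134, 0.194, 0.011]
ft_force: [-0.1, 0.1, 1.3]
opening: 0.0852
grasp_force: 0.0
t: 18.75
eef_pos: [0.4587, -0.1956, 0.1037]
eef_rot: [-2.757, -1.503, 0.001]
ft_force: [0.4, -0.2, -0.1]
opening: 0.0855
grasp_force: 0.0
[314. 251.] [array([ 0.4604, -0.196 ]), np.float64(57.1696), array([81.4558, 54.3317]), np.float64(53.7162), np.float64(67.8937)] ('tool xy', array([0.0006, 0.0011]), 'turn', np.float64(0.0002), 'z', np.float64(0.1042), 'yaw', np.float64(57.18))
```

View pics/w9.png

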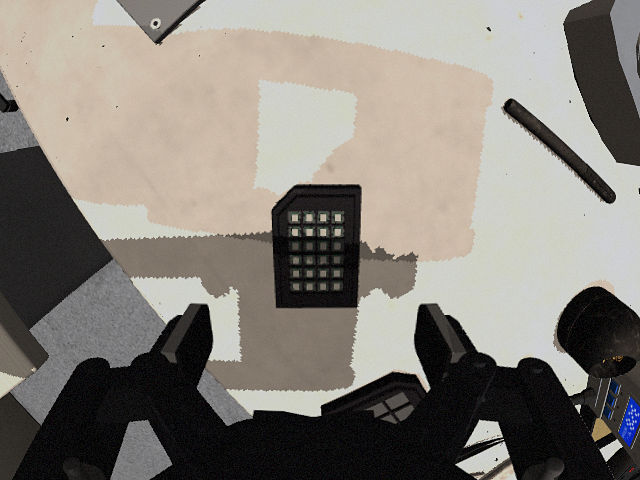

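Tray_many is at about (317,246), cut corner upper left. The empty tray at (380,395) is clear of the fingers.

```bash
python3 -m inch '[[[-1,-0.0003,0.0011,0.025,0],[-1,0,0,0.025,0],[-1,0,0,0.02,0],[-1,0,0,0.0115,0],[-1,0,0,0,0],[-1,0,0,0,0],[1,0,0,0,0],[1,0,0,0,0],[1,0,0,0,0],[1,0,0,0,0],[1,0,0,0,0],[1,0,0,0,0],[1,0,0,0,0],[1,0,0,0,0]]]'
python3 -m inch '[[[1,0,0,-0.01,0],[1,0,0,-0.03,0],[1,0,0,-0.03,0],[1,0,0,-0.03,0],[1,0,0,0,0],[1,0,0,0,0]]]'
python3 - <<'E'
from h import *
heldx("w10.png")
print(shift([.504,.0273],7.05))
E
```

```text
t: 20.2
eef_pos: [0.4605, -0.1972, 0.024]
eef_rot: [2.757, 1.503, 0.001]
ft_force: [-2.3, 1.2, 8.4]
opening: 0.0512
grasp_force: 60.7
t: 20.8
eef_pos: [0.4601, -0.1969, 0.1235]
eef_rot: [2.757, 1.502, 0.002]
ft_force: [0.7, 0.6, -1.5]
opening: 0.0509
grasp_force: 62.8
front rows [217.5, 217.5, 217.5, 217.5, 217.5, 217.5, 217.5, 217.5, 217.5, 217.5, 217.5, 217.5, 217.5, 217.5] x offset 0.370288397674841 slope deg 0.10213029232210362
('tool xy', array([ 0.2122, -0.0838]), 'turn', np.float64(0.875), 'z', np.float64(0.1224), 'yaw', np.float64(57.18))
```

```bash
python3 -m inch '[[[1,0.0352,-0.0141,0,0],[1,0.0352,-0.0141,0,0],[1,0.0352,-0.0141,0,0],[1,0.0352,-0.0141,0,0],[1,0.0353,-0.0141,0,0],[1,0.0353,-0.0142,0,0],[1,0,0,0,0.1458],[1,0,0,0,0.1458],[1,0,0,0,0.1458],[1,0,0,0,0.1458],[1,0,0,0,0.1459],[1,0,0,0,0.1459],[1,0,0,0.02,0],[1,0,0,0.02,0],[1,0,0,0.007,0],[1,0,0,0,0],[1,0,0,0,0]]]'
python3 - <<'E'
from h import *
heldx("w11.png")
print(shift([.5028,.0271],7.05))
E
```

```text
t: 22.55
eef_pos: [0.5032, 0.0268, 0.0754]
eef_rot: [-3.135, -0.193, 0.001]
ft_force: [-0.5, -0.9, 0.0]
opening: 0.0513
grasp_force: 62.8
front rows [196.5, 196.5, 196.5, 196.5, 196.5, 196.5, 196.5, 196.5, 196.5, 196.5, 196.5, 196.5, 198.5, 205.5] x offset 8.52830719443562 slope deg -3.391443733320524
('tool xy', array([-0.0007, -0.0004]), 'turn', np.float64(-0.0), 'z', np.float64(0.0759), 'yaw', np.float64(7.05))
```

View pics/w11.png

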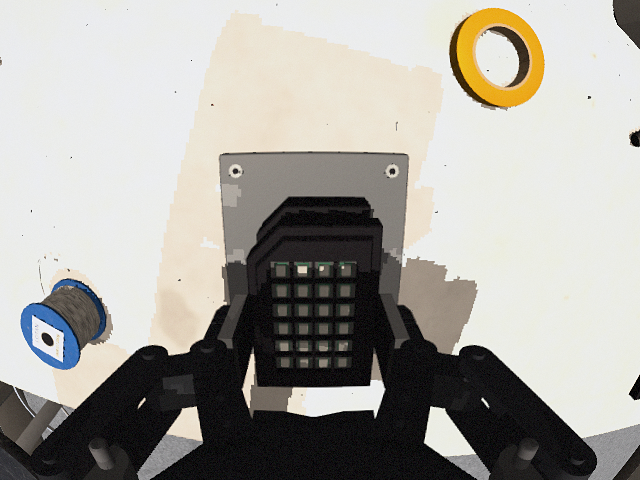

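Tray_many hangs over the two stacked trays, aligned, with all the cut corners at left. Lowering.

```bash
python3 -m inch '[[[1,-0.0004,-0.0003,0.005,0],[1,0,0,0.005,0],[1,0,0,0.003,0],[1,0,0,0.002,0],[1,0,0,0.002,0],[1,0,0,0.001,0],[1,0,0,0,0],[1,0,0,0,0]]]'
```

```text
t: 23.4
eef_pos: [0.5028, 0.0271, 0.0576]
eef_rot: [3.136, 0.193, 0.0]
ft_force: [-0.0, 1.3, -1.2]
opening: 0.051
grasp_force: 62.8
```

```bash
python3 -m inch '[[[1,0,0,0.0006,0],[1,0,0,0.0005,0],[1,0,0,0.0003,0],[1,0,0,0,0],[1,0,0,0,0]]]'
```

```text
t: 23.9
eef_pos: [0.5028, 0.0271, 0.0562]
eef_rot: [3.136, 0.193, 0.0]
ft_force: [-1.1, 0.1, 0.2]
opening: 0.0512
grasp_force: 62.9
```

```bash
python3 -m inch '[[[1,0,0,0.0004,0],[1,0,0,0,0],[1,0,0,0,0]]]'
```

```text
t: 24.2
eef_pos: [0.5028, 0.0271, 0.0561]
eef_rot: [3.136, 0.193, 0.0]
ft_force: [-1.0, -0.0, 5.9]
opening: 0.051
grasp_force: 63.6
```

```bash
python3 -m inch '[[[-1,0,0,0,0],[-1,0,0,0,0],[-1,0,0,0,0],[-1,0,0,0,0],[-1,0,0,0,0],[-1,0,0,-0.01,0],[-1,0,0,-0.03,0],[-1,0,0,-0.03,0],[-1,0,0,-0.015,0],[-1,0,0,0,0]]]'
python3 -m inch '[[[-1,0.0105,-0.0387,0,0],[-1,0.0105,-0.0387,0,0],[-1,0.0105,-0.0387,0,0],[-1,0.0105,-0.0387,0,0],[-1,0.0105,-0.0387,0,0],[-1,0.0105,-0.0387,0,0],[-1,0.0105,-0.0387,0,0],[-1,0,0,0,0.1293],[-1,0,0,0,0.1293],[-1,0,0,0,0.1293],[-1,0,0,0,0.1293],[-1,0,0,0,0.1293],[-1,0,0,0,0.1293],[-1,0,0,0.018,0],[-1,0,0,0.018,0],[-1,0,0,0,0],[-1,0,0,0,0]]]'
python3 - <<'E'
from h import *
look("w12.png",[.543,.305],.010)
E
```

```text
t: 25.2
eef_pos: [0.5046, 0.0268, 0.1438]
eef_rot: [3.134, 0.193, 0.009]
ft_force: [-0.7, 0.0, 0.3]
opening: 0.0855
grasp_force: 0.0
t: 26.9
eef_pos: [0.5419, 0.3047, 0.1039]
eef_rot: [2.975, -1.007, -0.003]
ft_force: [0.5, 0.1, -0.2]
opening: 0.0854
grasp_force: 0.0
[313. 247.] [array([0.545 , 0.3066]), np.float64(-37.8325), array([81.5305, 54.6694]), np.float64(52.7355), np.float64(68.1)] ('tool xy', array([ 0.001 , -0.0028]), 'turn', np.float64(0.0075), 'z', np.float64(0.1048), 'yaw', np.float64(-37.4))
```

View pics/w12.png

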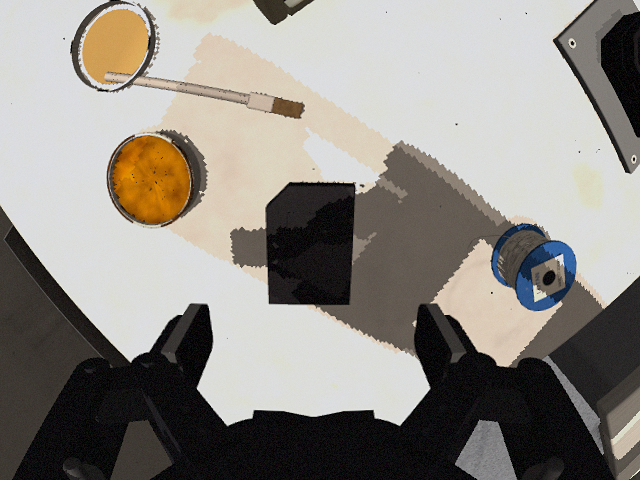

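The cover is at about (311,243), cut corner upper left, with a plain black top. The tin at (150,180) and the spool at (540,265) are clear.

```bash
python3 -m inch '[[[-1,0.0003,-0.0028,0.025,0.0075],[-1,0,0,0.025,0],[-1,0,0,0.02,0],[-1,0,0,0.0123,0],[-1,0,0,0,0],[-1,0,0,0,0],[1,0,0,0,0],[1,0,0,0,0],[1,0,0,0,0],[1,0,0,0,0],[1,0,0,0,0],[1,0,0,0,0],[1,0,0,0,0],[1,0,0,0,0]]]'
python3 -m inch '[[[1,0,0,-0.01,0],[1,0,0,-0.03,0],[1,0,0,-0.03,0],[1,0,0,-0.03,0],[1,0,0,-0.02,0],[1,0,0,0,0],[1,0,0,0,0]]]'
python3 - <<'E'
from h import *
heldx("w13.png")
print(shift([.503,.0271],7.05))
E
```

```text
t: 28.35
eef_pos: [0.5452, 0.3073, 0.0244]
eef_rot: [-2.971, 1.018, -0.003]
ft_force: [-2.0, -0.1, 8.6]
opening: 0.0498
grasp_force: 60.7
t: 29.05
eef_pos: [0.5444, 0.307, 0.1429]
eef_rot: [-2.971, 1.018, -0.001]
ft_force: [-0.4, -0.1, -0.7]
opening: 0.0494
grasp_force: 62.1
front rows [217.5, 217.5, 217.5, 217.5, 217.5, 218.5, 218.5, 218.5, 218.5, 218.5, 218.5, 218.5, 218.5, 218.5] x offset -0.9353416325320154 slope deg -1.074824115069448
('tool xy', array([0.1393, 0.2459]), 'turn', np.float64(-0.7834), 'z', np.float64(0.1418), 'yaw', np.float64(-37.84))
```

```bash
python3 -m inch '[[[1,0.02,0.0351,0,0],[1,0.02,0.0351,0,0],[1,0.02,0.0351,0,0],[1,0.02,0.0351,0,0],[1,0.02,0.0351,0,0],[1,0.02,0.035,0,0],[1,0.0198,0.035,0,0],[1,0,0,0,-0.1322],[1,0,0,0,-0.1322],[1,0,0,0,-0.1322],[1,0,0,0,-0.1322],[1,0,0,0,-0.1322],[1,0,0,0,-0.1322],[1,0,0,0.02,0],[1,0,0,0.02,0],[1,0,0,0.014,0],[1,0,0,0,0],[1,0,0,0,0]]]'
python3 - <<'E'
from h import *
heldx("w14.png")
print(shift([.5036,.0272],7.6))
E
```

```text
t: 30.9
eef_pos: [0.5035, 0.0274, 0.0876]
eef_rot: [-3.134, -0.209, 0.004]
ft_force: [0.4, -0.2, -0.6]
opening: 0.0497
grasp_force: 62.2
front rows [192.5, 191.5, 192.5, 192.5, 192.5, 192.5, 192.5, 192.5, 192.5, 192.5, 193.5, 193.5, 196.5, 204.5] x offset 10.194376262246678 slope deg -5.636658133883883
('tool xy', array([-0.0006,  0.0001]), 'turn', np.float64(0.0002), 'z', np.float64(0.0883), 'yaw', np.float64(7.61))
```

View pics/w14.png

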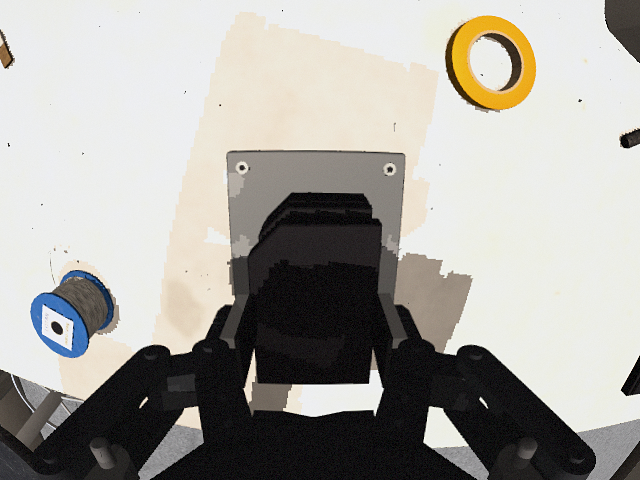

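The cover hangs over the stack of three, aligned, with its cut corner matching at left. Lowering.

```bash
python3 -m inch '[[[1,-0.0003,0,0.005,0],[1,0,0,0.005,0],[1,0,0,0.003,0],[1,0,0,0.002,0],[1,0,0,0.002,0],[1,0,0,0.0015,0],[1,0,0,0,0],[1,0,0,0,0]]]'
```

```text
t: 31.75
eef_pos: [0.504, 0.0273, 0.07]
eef_rot: [3.135, 0.209, 0.0]
ft_force: [0.3, 0.1, -0.0]
opening: 0.0498
grasp_force: 62.2
```

```bash
python3 -m inch '[[[1,0,0,0.0006,0],[1,0,0,0.0005,0],[1,0,0,0.0002,0],[1,0,0,0,0],[1,0,0,0,0]]]'
```

```text
t: 32.25
eef_pos: [0.504, 0.0273, 0.0686]
eef_rot: [3.135, 0.209, 0.0]
ft_force: [-0.1, 0.1, 0.1]
opening: 0.0498
grasp_force: 62.2
```

```bash
python3 -m inch '[[[1,0,0,0.0004,0],[1,0,0,0.0002,0],[1,0,0,0,0],[1,0,0,0,0]]]'
```

```text
t: 32.65
eef_pos: [0.504, 0.0273, 0.0684]
eef_rot: [3.135, 0.209, 0.0]
ft_force: [-1.6, -0.1, 5.4]
opening: 0.0495
grasp_force: 64.1
```

```bash
python3 -m inch '[[[-1,0,0,0,0],[-1,0,0,0,0],[-1,0,0,0,0],[-1,0,0,0,0],[-1,0,0,0,0],[-1,0,0,-0.01,0],[-1,0,0,-0.03,0],[-1,0,0,-0.03,0],[-1,0,0,-0.04,0],[-1,0,0,-0.04,0],[-1,0,0,0,0],[-1,0,0,0,0]]]'
python3 - <<'E'
from h import *
S=r.get_image("side")[:,:,::-1];W=r.get_image("wrist")[:,:,::-1]
cv2.imwrite("pics/f.png",np.hstack([cv2.resize(S[210:340,250:380],(400,400),interpolation=2),cv2.resize(W[150:350,210:410],(400,400),interpolation=2)]))
E
```

```text
t: 33.85
eef_pos: [0.5045, 0.0272, 0.2197]
eef_rot: [3.134, 0.209, 0.005]
ft_force: [-0.1, -0.5, -0.1]
opening: 0.0856
grasp_force: 0.0
```

View pics/f.png

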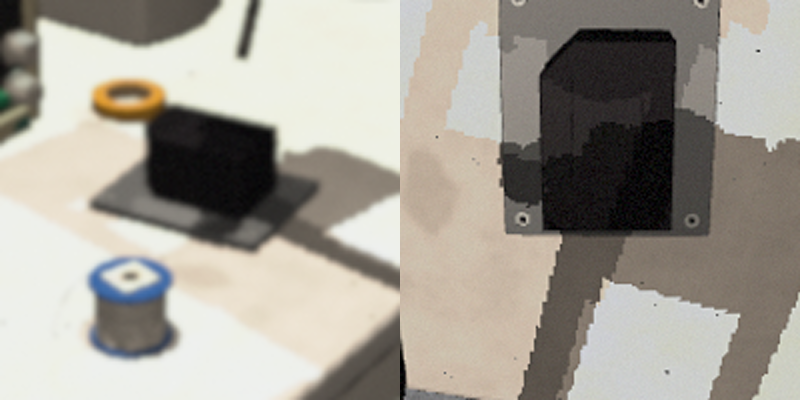

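The stack is square and closed with no gaps, the cover is level, the cut corners line up, and the spool and tape are untouched. Handing in.

```bash
python3 -c "from workcell import r; print(r.finish_job())"
```

```text
the job is handed in; nothing more can be done
None
```

The stack is built on the nest in the order asked (tray_two, tray_six, tray_many, cover), each tray seated at its expected home height, and I handed the job in at about 34 s; the hand-in returned no verdict.

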